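# Open the sample port of the photometer

### The arm

A 7-joint arm with a two-finger parallel gripper is mounted at the origin on the work surface. World frame = base frame: x ahead of the robot, y to its left, z up, the work surface at z = 0. Lengths are in m, angles in rad, forces in N, time in s.
With the tool pointing down it reaches from about 0.425 to 0.875 m from the base axis. Payload 4.7 kg.
Tool frame: the origin (TCP) lies midway between the tips of the shut fingers; the grasp point (between the pads) lies 19 mm behind it (ctrl.grip_depth is the distance from the TCP to the grasp point, in m); z points along the fingers, y is the direction in which the jaws open and shut (so a half turn about z gives the same grasp; the last joint's range is limited). The gripper opens to 87 mm and grips with 3 to 60 N. Pads are 19 mm wide; open, the fingers measure 117 mm over their backs; the gripper's body (75 mm by 190 mm) begins 51 mm behind the grasp point.
Start: joints at [-1.287, 0.321, -0.07, 1.45, 0.023, 1.371, -0.057], TCP at [0.173, 0.626, 0.223] pointing down, gripper open.
Joint ranges: [-2.86, 2.86], [-0.3, 2.09], [-1.38, 1.24], [0.06, 2.45], [-1.56, 4.7], [0.09, 2.05], [-2.69, 2.69]. Speed limits (rad/s): [2.57, 2.57, 3.14, 3.14, 3.14, 3.14, 3.14].

### API

Orientations are given as a rotation vector (axis times angle).
In Python, from bench import ctrl gives the robot as it stands. The module is installed in compiled form; this text tells all that it offers.
- The arm moves only by the shell command python3 -m inch 'ROWS' [FORCE]. ROWS is JSON, a list of rows, each a list of 5 numbers: the opening, from -1 (shut) to 1 (fully open), so that 0 is half open, then the shift along the tool's x, y, z in mm, then the turn about the tool's z in rad. In form: [[fingers, tx, ty, tz, twist], ...]. A call has 1 to 5 rows; each row shifts and turns the pose as measured when the row begins, along the tool's axes as they then stand; what a row does not reach is not made up. A row lasts 1/8 s, in which the tool goes at most 62.5 mm and 10.7 degrees, less where a joint would pass 70% of its speed; a pose out of reach is approached as far as the arm can. A call is refused whole if a number of a shift passes 62.5 or a number of a turn 0.188, either way. A call with a gripper value outside its range is refused whole. The fingers move at their own pace and stop on an object; FORCE is the grip in N (left out, the last holds). Time passes only in rows, so rows that do not move let the fingers close. It gives the time, the measured TCP pose, the force and the opening at its end, in the units of the state.
- ctrl.get_state(): the state, without advancing time (a new reading comes with each control period).
- ctrl.get_image(name): name is "scene" or "top" or "wrist"; returns a dict with "color" (420x560x3 uint8, red, green, blue), "range_z" (420x560 float32, m along the optical axis (not along the pixel's ray), 0 where there is no reading), "K" (3x3 intrinsics, pixels), "distortion" ([k1, k2, p1, p2, k3] as OpenCV has them; the pictures are not rectified), "R" (3x3) and "t" (3): a world point X has camera coordinates R X + t. Camera axes: x right, y down, z forward; pixel columns grow to the right and rows downward; lengths in m; the calibration is good to about 2 mm. A picture is of the moment at which its call begins.
- ctrl.close_job(): hands the job in, once; it reports no verdict.
The state is a dict: "time": time; "joint_positions": joint angles; "qd": joint speeds; "joint_torque": joint torques, N m; "position": TCP position; "tool_rot": TCP orientation; "ft_force": force on the tool from outside, world axes, zero at the start; "torque": the same for the moment, N m; "grip_width": opening from 0.0 (shut) to 1.0 (fully open).
Only numpy, scipy, OpenCV 4.12 (cv2) and the standard library are available. Lean on these libraries where they do the work, as an engineer would, in place of code of your own. Each camera call takes 0.05 s, during which the arm holds its last target. There are 200 camera calls.

### The job

Open the sample port of the bench photometer: lift its swing cover by the handle clear of the port's collar, swing it aside on its pin until you feel it meet its hidden stop, without forcing it, then lower it gently onto the deck and let go. Leave the bottle, the tube rack and the carton where they are.

Things in the scene. Friction and masses are not known exactly. Their poses are not given: they have to be found in the camera images.
- meter: the photometer: a white bench instrument with a white deck, fixed to the bench, 230 (its x) x 250 (its y) x 78 mm high. Origin: centre of its underside, on the bench; z up. Its deck is flat and carries the port collar, the pin, the cover, and a small display at the corner at +x, +y.
- cover: grey swing cover, 0.3 kg, captive on one upright pin. Origin: pin axis at deck level when down; x points level to the cap's middle, z up. An arm joins a boss (48 mm across) to a round cap 72 mm across, centred 85 mm from the pin, its top 24 mm above the deck when down. The cap's hollow underside (inner radius 27 mm) fits over the port's collar: it must rise over 9 mm to swing. Clear of the collar past 0.8 rad.
- cover_handle (a point): middle of the cover's handle, 85 mm from the pin's axis, 50 mm above the deck when the cover is down: 26 mm above the cap's top, 12 mm below the handle's top. The handle is a black upright bar on the cap, 52 mm long along the cover's x (radially from the pin), 14 mm thick, 38 mm tall. Axes as the cover's: x along the bar, z up.
- pin (a point): point on the pin's axis at deck level, 78 mm above the bench. The fixed pin stands 44 mm above the deck and has a round head 24 mm across.
- port (a point): centre of the port's mouth, 89 mm above the bench, 85 mm from the pin's axis: a hole 36 mm across in a fixed round collar that stands 11 mm above the deck and is 48 mm across outside. Hidden under the cap when the cover is shut.
- cover_swing (a joint): angle of the cover about its pin, rad: 0 shut over the port, growing counterclockwise seen from above, the only way it opens. Turns stiffly (1.5 N at the handle), stays where left. It opens up to a firm, slightly springy stop hidden inside the photometer, in a different place each time between 1.25 and 1.9 rad; over 50 N there, as far out as the handle (4 N m about the pin, push and twist of the hand together), overloads it.
- cover_lift (a joint): height of the cover above its lowered place, m: 0 down, at most 0.016, where the boss meets the pin's head. Nothing holds it up: it sinks under its own weight (takes 3 to 5 N to lift) and must not be let drop.
- bottle: bystander: white plastic reagent bottle with a cap, 64 mm across, 125 mm tall, beside the photometer. Origin: centre of its foot.
- rack: bystander: white tube rack, 210 (its x) x 70 x 72 mm tall, beside the photometer. Origin: centre of its underside.
- carton: bystander: drinks carton with coloured bands, 60 x 45 x 100 mm tall, beside the photometer. Origin: centre of its underside.

How it is judged:
By the outcome, as a careful person would: the job done as asked, in the order asked, and still so for the second after the job is handed in, with the robot touching nothing.
It also fails if it takes over 58 s, if anything falls off the work surface, if the arm or the gripper's body presses on something with over 40 N, if the wrist force passes 120 N, or if a joint passes its speed limit or range.

## Working session

There is one attempt and no reset: what is moved stays moved. The work goes in short steps, Python scripts to look and compute and a shell command to move; the robot and the scene stay as the last step left them, time stands still between calls to the robot, and variables do not carry over. Pictures are saved under pics/ and viewed, about 8 in all and at most 12, crops included, and the job is handed in when it is done.

```bash
mkdir -p pics; cat > h.py <<'E'
import numpy as np, cv2
from bench import ctrl
def pts(im):
    h,w=im["range_z"].shape
    u,v=np.meshgrid(np.arange(w),np.arange(h))
    p=cv2.undistortPoints(np.stack([u,v],-1).reshape(-1,1,2).astype(np.float64),im["K"],np.array(im["distortion"])).reshape(h,w,2)
    z=im["range_z"].astype(float)
    c=np.dstack([p[...,0]*z,p[...,1]*z,z])
    return (c-im["t"])@im["R"]   # R^T (c-t)
E
python3 - <<'E'
from h import *
s=ctrl.get_state();print({k:np.round(v,3) for k,v in s.items()})
for n in("top","scene"):
    im=ctrl.get_image(n);cv2.imwrite(f"pics/{n}0.png",im["color"][...,::-1]);np.savez(f"{n}0.npz",**im)
    print(n,-im["R"].T@im["t"],(im["range_z"]>0).mean())
E
```

```text
{'time': np.float64(0.0), 'joint_positions': array([-1.287,  0.322, -0.07 ,  1.452,  0.023,  1.371, -0.057]), 'qd': array([-0.002,  0.003, -0.001, -0.   ,  0.001, -0.001,  0.001]), 'joint_torque': array([ 0.0000e+00, -4.9129e+01, -4.0400e-01, -3.1252e+01, -6.4000e-02,
        4.4000e-02,  0.0000e+00]), 'position': array([0.173, 0.626, 0.221]), 'tool_rot': array([-4.220e-01, -3.113e+00,  3.000e-03]), 'ft_force': array([ 1.143, -0.258, -0.214]), 'torque': array([ 0.023, -0.023, -0.065]), 'grip_width': np.float64(1.002)}
top [0.43521935 0.03279466 1.06508585] 0.9957610544217687
scene [1.20636471 0.10413578 0.69183274] 0.9960374149659864
```

View pics/top0.png

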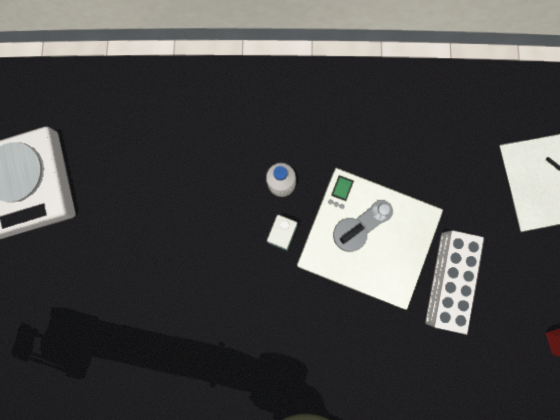

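View pics/scene0.png

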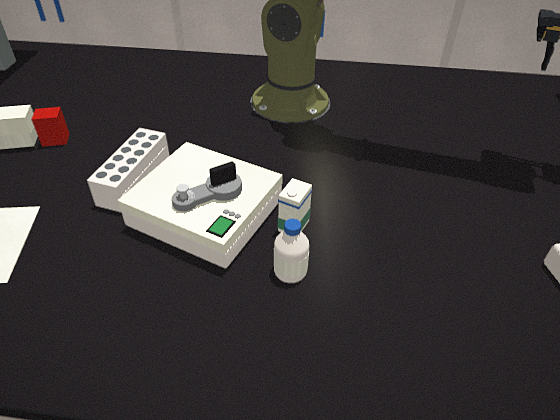

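The top view shows the photometer at about (370,238), with the pin at (382,210), the cap at (350,235) and a dark handle bar at (352,233). The bottle is at (281,180), the carton at (283,232) and the rack at (456,282). The scene view agrees. The cover opens counterclockwise, so towards the robot and the rack.

```bash
python3 - <<'E'
from h import *
for n in("top","scene"):
    im=dict(np.load(f"{n}0.npz"));P=pts(im);c=im["color"].astype(int);z=P[...,2]
    roi=np.zeros(z.shape,bool)
    if n=="top": roi[160:310,295:445]=1
    else: roi[140:265,118:285]=1
    deck=roi&(abs(z-.078)<.006)&(c.min(2)>150)
    pd=P[deck]; print(n,"deck z",np.median(pd[:,2]))
    r=cv2.minAreaRect((pd[:,:2]*1000).astype(np.float32));print(" meter",r)
    dark=roi&(c.max(2)<70)&(z>.105)&(z<.155)
    q=P[dark];top=q[q[:,2]>np.percentile(q[:,2],90)-.006]
    print(" handle n",dark.sum(),"z pct",np.percentile(q[:,2],[5,50,90]),"rect",cv2.minAreaRect((top[:,:2]*1000).astype(np.float32)))
    cap=roi&(abs(z-.102)<.004)&(c.max(2)>70)
    q=P[cap];print(" cap/arm n",cap.sum(),cv2.minAreaRect((q[:,:2]*1000).astype(np.float32)))
    pin=roi&(abs(z-.122)<.007)&(c.min(2)>90)
    q=P[pin];print(" pin n",pin.sum(),q.mean(0) if len(q) else 0,cv2.minEnclosingCircle((q[:,:2]*1000).astype(np.float32)) if len(q) else 0)
E
```

```text
top deck z 0.0778685849175391
 meter ((488.37109375, -162.379150390625), (320.7148742675781, 227.98219299316406), 69.01756286621094)
 handle n 151 z pct [0.13362559 0.1390334  0.1415441 ] rect ((505.24542236328125, -80.83157348632812), (11.199213027954102, 49.6284065246582), 37.58567428588867)
 cap/arm n 876 ((513.9874877929688, -74.984619140625), (87.7037582397461, 206.8234100341797), 15.501341819763184)
 pin n 96 [ 0.5564066  -0.1484469   0.12138625] ((556.6632080078125, -148.55465698242188), 12.110798835754395)
scene deck z 0.08014803094803133
 meter ((499.1090087890625, -140.56222534179688), (482.9068908691406, 233.05369567871094), 69.81210327148438)
 handle n 454 z pct [0.10752853 0.12708549 0.14164899] rect ((510.8412780761719, -82.59349060058594), (12.913573265075684, 49.223724365234375), 38.923973083496094)
 cap/arm n 917 ((550.8278198242188, -44.712982177734375), (245.011474609375, 125.3716049194336), 73.15254211425781)
 pin n 105 [ 0.56167465 -0.14945911  0.12355955] ((559.6455688476562, -149.78207397460938), 12.688940048217773)
```

Both views agree: pin at about (0.558,-0.149) and handle at (0.507,-0.081), a radius of 0.085 and a direction of 2.22 rad. I'll approach with tool x at −0.92 rad, the half-turn alternative, so the last joint has room for the swing.

```bash
cat >> h.py <<'E'
from scipy.spatial.transform import Rotation as Ro
def rep(target=None,psi=None):
    s=ctrl.get_state();R=Ro.from_rotvec(s["tool_rot"]).as_matrix()
    a=np.arctan2(R[1,0],R[0,0]);p=np.array(s["position"])
    print("t%.2f"%s["time"],"p",p.round(4),"psi %.3f"%a,"zax",R[:,2].round(3),"q",np.round(s["joint_positions"],2),"F",np.round(s["ft_force"],1),"M",np.round(s["torque"],2),"g%.3f"%s["grip_width"])
    if target is not None: print(" tool shift mm",(R.T@(np.array(target)-p)*1000).round(1),end=" ")
    if psi is not None: print(" twist",round(a-psi,3))
E
python3 -m inch '[[1,-54,-6,0,0],[1,-54,-6,0,0],[1,-54,-6,0,0],[1,-54,-6,0,0],[1,-54,-6,0,0]]'
python3 -m inch '[[1,-22,-51,0,0],[1,-22,-51,0,0],[1,-22,-51,0,0],[1,-22,-51,0,0],[1,-22,-51,0,0]]'
python3 -m inch '[[1,-22,-51,0,0],[1,-22,-51,0,0],[1,-22,-51,0,0],[1,-22,-51,0,0],[1,-22,-51,0,0]]'
python3 -c "
from h import *
rep([.5075,-.0815,.2],-.92)"
```

```text
time: 0.72
position: [0.4242, 0.5265, 0.2177]
tool_rot: [-0.4, -3.111, 0.007]
ft_force: [0.2, 1.4, 0.2]
grip_width: 1.002
time: 1.35
position: [0.4694, 0.242, 0.2134]
tool_rot: [-0.405, -3.107, 0.018]
ft_force: [1.2, -0.3, 0.1]
grip_width: 0.999
time: 1.98
position: [0.5093, -0.0422, 0.2146]
tool_rot: [-0.404, -3.106, 0.017]
ft_force: [1.4, 0.1, 0.1]
grip_width: 1.0
t1.98 p [ 0.5093 -0.0422  0.2146] psi 2.883 zax [-0.01 -0.01 -1.  ] q [-0.43  0.03  0.46  1.81 -0.    1.32  1.35] F [1.4 0.1 0.1] M [ 0.01 -0.11  0.06] g1.000
 tool shift mm [ -8.4 -38.3  15. ]  twist 3.803
```

```bash

python3 -m inch '[[1,-4,-18,0,0],[1,-4,-18,0,0],[1,0,0,0,0.187],[1,0,0,0,0.187],[1,0,0,0,0.187]]' >/dev/null
python3 -m inch '[[1,0,0,0,0.187],[1,0,0,0,0.187],[1,0,0,0,0.187],[1,0,0,0,0.187],[1,0,0,0,0.187]]'>/dev/null
python3 -m inch '[[1,0,0,0,0.187],[1,0,0,0,0.187],[1,0,0,0,0.187],[1,0,0,0,0.187],[1,0,0,0,0.187]]'>/dev/null
python3 -m inch '[[1,0,0,0,0.187],[1,0,0,0,0.187],[1,0,0,0,0.187],[1,0,0,0,0.187],[1,0,0,0,0.187]]'
python3 - <<'E'
from h import *
rep([.5075,-.0815,.2],-.92)
im=ctrl.get_image("wrist");cv2.imwrite("pics/w1.png",im["color"][...,::-1]);np.savez("w1.npz",**im)
E
```

```text
time: 4.47
position: [0.5001, -0.0869, 0.2072]
tool_rot: [3.026, -0.78, -0.035]
ft_force: [-0.2, -0.3, 0.2]
grip_width: 1.0
t4.47 p [ 0.5001 -0.0869  0.2072] psi -0.504 zax [-0.026 -0.01  -1.   ] q [-0.44  0.04  0.57  1.82 -0.01  1.32 -1.95] F [-0.2 -0.3  0.2] M [-0.03  0.15 -0.06] g1.000
 tool shift mm [ 4.  -8.5  7. ]  twist 0.416
```

View pics/w1.png

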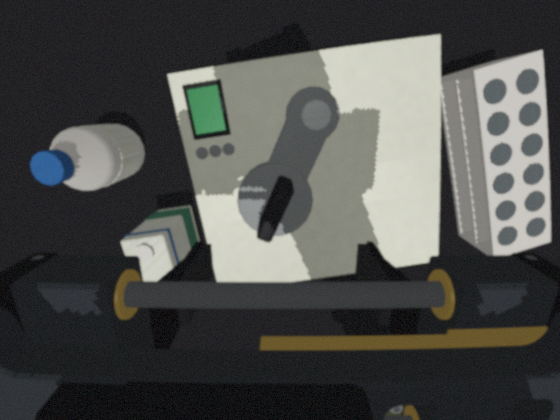

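The wrist view shows the handle at (275,208), the pin head at (317,112), and the carton and bottle off to the left. I'll refine the position from this picture and finish the twist.

```bash

python3 -m inch '[[1,2,-4,0,0.187],[1,2,-4,0,0.187],[1,0,0,0,0.05],[1,0,0,0,0]]' >/dev/null
python3 - <<'E'
from h import *
im=dict(np.load("w1.npz"));P=pts(im);c=im["color"].astype(int);z=P[...,2]
roi=np.zeros(z.shape,bool);roi[80:250,205:380]=1
d=roi&(c.max(2)<60)&(z>.128)&(z<.15)
q=P[d];print(d.sum(),np.percentile(q[:,2],[10,50,90]),cv2.minAreaRect((q[:,:2]*1000).astype(np.float32)))
pin=roi&(abs(z-.122)<.004); pin[150:]=0
q=P[pin];print(pin.sum(),q.mean(0),cv2.minEnclosingCircle((q[:,:2]*1000).astype(np.float32)))
print("deck",np.median(z[120:180,390:430]))
rep([.5075,-.0815,.2],-.92)
E
```

```text
989 [0.13766171 0.14024406 0.14121214] ((507.96575927734375, -85.47515869140625), (13.470508575439453, 49.1563720703125), 37.670135498046875)
718 [ 0.55941385 -0.15109523  0.12242202] ((559.27685546875, -151.2986297607422), 11.945904731750488)
deck 0.0786166284989749
t5.03 p [ 0.5069 -0.0824  0.2057] psi -0.923 zax [-0.028 -0.01  -1.   ] q [-0.45  0.06  0.58  1.81 -0.02  1.32 -2.37] F [ 0.3  0.2 -0.2] M [-0.01  0.17  0.  ] g0.998
 tool shift mm [-0.3 -1.2  5.7]  twist -0.003
```

```bash

python3 -c "
from h import *
rep([.507,-.0833,.112],-.914)"
python3 -m inch '[[1,1,0,25,0],[1,1,0,25,0],[1,0,0,20,0],[1,0,0,8,0],[1,0,0,0,0]]' 
python3 -c "
from h import *
rep([.507,-.0833,.112],-.914)"
```

```text
t5.03 p [ 0.5069 -0.0824  0.2057] psi -0.923 zax [-0.028 -0.01  -1.   ] q [-0.45  0.06  0.58  1.81 -0.02  1.32 -2.37] F [ 0.3  0.2 -0.2] M [-0.01  0.17  0.  ] g0.998
 tool shift mm [ 1.6 -2.2 93.7]  twist -0.009
time: 5.65
position: [0.5061, -0.0846, 0.1259]
tool_rot: [2.803, -1.372, -0.031]
ft_force: [0.4, -0.3, 0.1]
grip_width: 1.0
t5.65 p [ 0.5061 -0.0846  0.1259] psi -0.911 zax [-0.027 -0.01  -1.   ] q [-0.43  0.13  0.58  1.91 -0.06  1.15 -2.31] F [ 0.4 -0.3  0.1] M [ 0.02  0.1  -0.  ] g1.000
 tool shift mm [-0.4 -1.9 13.9]  twist 0.003
```

```bash

python3 -m inch '[[1,0,-1,9,0],[1,0,-1,6,0],[1,0,0,1,0],[0,0,0,0,0],[-0.4,0,0,0,0]]' 20
python3 -m inch '[[-0.5,0,0,0,0],[-0.5,0,0,0,0]]'
python3 - <<'E'
from h import *
rep([.507,-.0833,.112],-.914)
im=ctrl.get_image("wrist");cv2.imwrite("pics/w2.png",im["color"][...,::-1])
E
```

```text
time: 6.28
position: [0.5089, -0.0835, 0.1107]
tool_rot: [2.805, -1.371, -0.027]
ft_force: [-0.5, 0.3, 0.6]
grip_width: 0.852
time: 6.52
position: [0.5091, -0.0835, 0.1111]
tool_rot: [2.806, -1.371, -0.026]
ft_force: [-0.6, -1.1, -0.0]
grip_width: 0.632
t6.53 p [ 0.5091 -0.0835  0.1111] psi -0.909 zax [-0.023 -0.01  -1.   ] q [-0.43  0.15  0.58  1.92 -0.08  1.12 -2.3 ] F [-0.6 -1.1 -0. ] M [0.02 0.09 0.1 ] g0.632
 tool shift mm [-1.4  1.6 -0.9]  twist 0.005
```

View pics/w2.png

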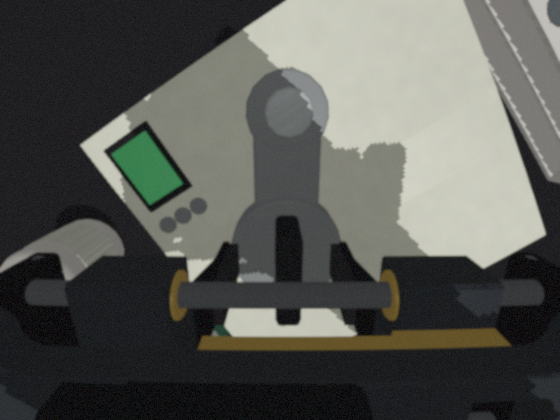

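The wrist view shows the bar at column 288, between finger edges at 238 and 332, so it is centred and aligned. I'll close the fingers on it.

```bash

python3 -m inch '[[-1,0,0,0,0],[-1,0,0,0,0],[-1,0,0,0,0],[-1,0,0,0,0],[-1,0,0,0,0]]' 20
python3 -m inch '[[-1,0,0,0,0],[-1,0,0,0,0],[-1,0,0,0,0]]' 20
python3 -c "
from h import *
rep()"
```

```text
time: 7.2
position: [0.5085, -0.0839, 0.1111]
tool_rot: [2.805, -1.373, -0.027]
ft_force: [-1.7, -0.6, -0.3]
grip_width: 0.163
time: 7.58
position: [0.5085, -0.0839, 0.1111]
tool_rot: [2.804, -1.374, -0.028]
ft_force: [-1.5, -0.4, 1.2]
grip_width: 0.16
t7.58 p [ 0.5085 -0.0839  0.1111] psi -0.911 zax [-0.024 -0.009 -1.   ] q [-0.43  0.15  0.58  1.92 -0.08  1.12 -2.3 ] F [-1.5 -0.4  1.2] M [ 0.09  0.14 -0.1 ] g0.160
```

```bash

python3 -m inch '[[-1,0,0,-3,0],[-1,0,0,-4,0],[-1,0,0,-4,0],[-1,0,0,-2,0],[-1,0,0,0,0]]' 25
python3 -c "
from h import *
rep()"
```

```text
time: 8.2
position: [0.5084, -0.084, 0.124]
tool_rot: [2.804, -1.374, -0.028]
ft_force: [-0.8, -0.6, -2.4]
grip_width: 0.161
t8.20 p [ 0.5084 -0.084   0.124 ] psi -0.911 zax [-0.025 -0.009 -1.   ] q [-0.43  0.13  0.58  1.91 -0.07  1.15 -2.31] F [-0.8 -0.6 -2.4] M [ 0.07 -0.01 -0.11] g0.161
```

```bash

python3 -m inch '[[-1,0,4,0,-0.05],[-1,0.4,8.5,0,-0.1],[-1,0.4,8.5,0,-0.1],[-1,0.4,8.5,0,-0.1],[-1,0,0,0,0]]'
cat >> h.py <<'E'
PIN=np.array([.559,-.1505])
def sw():
    s=ctrl.get_state();d=np.array(s["position"][:2])-PIN;th=np.arctan2(d[1],d[0])%(2*np.pi)
    t=np.array([-np.sin(th),np.cos(th)]);F=np.array(s["ft_force"])
    R=Ro.from_rotvec(s["tool_rot"]).as_matrix();psi=np.arctan2(R[1,0],R[0,0])
    print("swing pos %.3f psi %.3f r %.4f z %.4f | Ftan %.1f Frad %.1f Fz %.1f Mz %.2f"%(th-2.228,psi+.913,np.hypot(*d),s["position"][2],F[:2]@t,F[:2]@d/np.hypot(*d),F[2],s["torque"][2]))
E
python3 -c "
from h import *
rep();sw()"
```

```text
time: 8.82
position: [0.4877, -0.1066, 0.1243]
tool_rot: [3.007, -0.851, -0.034]
ft_force: [-0.7, -1.4, -2.4]
grip_width: 0.161
t8.82 p [ 0.4877 -0.1066  0.1243] psi -0.552 zax [-0.026 -0.01  -1.   ] q [-0.39  0.09  0.57  1.94 -0.04  1.14 -1.92] F [-0.7 -1.4 -2.4] M [-0.14  0.08 -0.02] g0.161
swing pos 0.362 psi 0.361 r 0.0838 z 0.1243 | Ftan 1.6 Frad -0.1 Fz -2.4 Mz -0.02
```

```bash

python3 -m inch '[[-1,0.4,8.5,0,-0.1],[-1,0.4,8.5,0,-0.1],[-1,0.4,8.5,0,-0.1],[-1,0.4,8.5,0,-0.1],[-1,0,0,0,0]]'
python3 - <<'E'
from h import *
sw()
im=ctrl.get_image("top");cv2.imwrite("pics/t2.png",cv2.resize(im["color"][150:330,260:500,::-1],None,fx=3,fy=3))
E
```

```text
time: 9.45
position: [0.476, -0.1379, 0.1245]
tool_rot: [3.12, -0.233, -0.041]
ft_force: [-0.8, -1.3, -0.9]
grip_width: 0.158
swing pos 0.763 psi 0.764 r 0.0840 z 0.1245 | Ftan 1.4 Frad 0.6 Fz -0.9 Mz -0.09
```

View pics/t2.png

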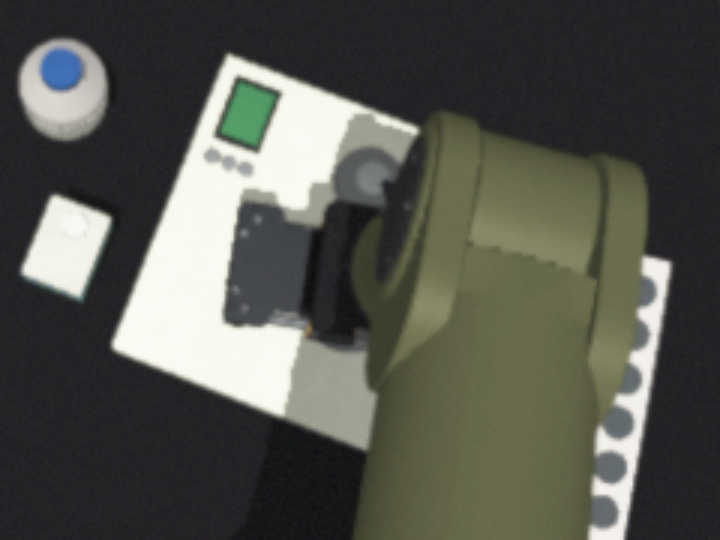

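The arm hides the cover in this view. The bottle and carton haven't moved, and the grip is still 14 mm wide. I'll continue to about 1.16 rad, then take small steps.

```bash

python3 -m inch '[[-1,0.4,8.5,0,-0.1],[-1,0.4,8.5,0,-0.1],[-1,0.4,8.5,0,-0.1],[-1,0.2,6,0,-0.07],[-1,0,0,0,0]]'
python3 -c "
from h import *
sw()"
python3 -m inch '[[-1,0.1,2.2,0,-0.025],[-1,0.1,2.2,0,-0.025],[-1,0.1,2.2,0,-0.025]]' >/dev/null
python3 -c "
from h import *
sw()"
```

```text
time: 10.12
position: [0.4769, -0.1687, 0.1245]
tool_rot: [3.113, 0.343, -0.048]
ft_force: [-1.2, -1.9, -1.2]
grip_width: 0.158
swing pos 1.131 psi 1.132 r 0.0841 z 0.1245 | Ftan 1.6 Frad 1.6 Fz -1.2 Mz -0.07
swing pos 1.203 psi 1.209 r 0.0842 z 0.1242 | Ftan 0.7 Frad 2.2 Fz -2.3 Mz -0.27
```

```bash

python3 - <<'E'
from h import *
im=ctrl.get_image("wrist");cv2.imwrite("pics/w3.png",im["color"][...,::-1]);np.savez("w3.npz",**im)
P=pts(im)
for v in(130,150,180,210,230): print(v,P[v,290].round(3),im["color"][v,290])
E
```

```text
130 [ 0.551 -0.156  0.123] [102 106 106]
150 [ 0.539 -0.16   0.111] [71 74 75]
180 [ 0.522 -0.166  0.111] [73 74 75]
210 [ 0.506 -0.171  0.115] [73 76 76]
230 [ 0.503 -0.171  0.14 ] [25 17 24]
```

View pics/w3.png

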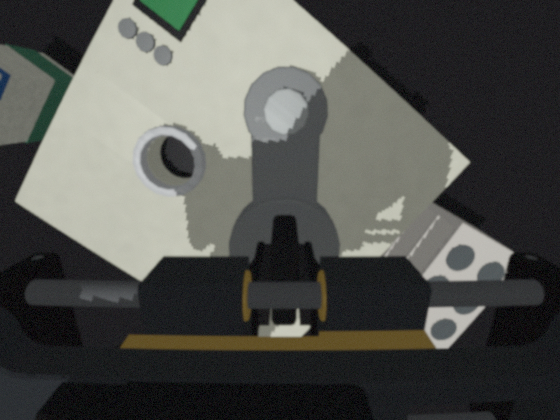

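The port collar is exposed at (170,160), and the cover is aligned with the gripper and raised about 13 mm. I'll now feel for the stop.

```bash

python3 -m inch '[[-1,0.1,2.2,0,-0.025],[-1,0.1,2.2,0,-0.025],[-1,0.1,2.2,0,-0.025]]' >/dev/null
python3 -c "
from h import *
sw()"
python3 -m inch '[[-1,0.1,2.2,0,-0.025],[-1,0.1,2.2,0,-0.025],[-1,0.1,2.2,0,-0.025]]' >/dev/null
python3 -c "
from h import *
sw()"
```

```text
swing pos 1.286 psi 1.290 r 0.0842 z 0.1241 | Ftan 1.2 Frad 2.7 Fz -1.5 Mz -0.18
swing pos 1.368 psi 1.370 r 0.0842 z 0.1239 | Ftan -0.3 Frad 3.6 Fz -1.2 Mz -0.15
```

```bash

python3 -m inch '[[-1,0,2.2,0,-0.025],[-1,0,2.2,0,-0.025],[-1,0,2.2,0,-0.025]]' >/dev/null
python3 -c "
from h import *
sw()"
python3 -m inch '[[-1,0,2.2,0,-0.025],[-1,0,2.2,0,-0.025]]' >/dev/null
python3 -c "
from h import *
sw()"
```

```text
swing pos 1.450 psi 1.451 r 0.0842 z 0.1238 | Ftan -0.6 Frad 2.8 Fz -2.1 Mz -0.13
swing pos 1.504 psi 1.505 r 0.0842 z 0.1237 | Ftan -1.1 Frad 4.0 Fz -1.9 Mz -0.03
```

```bash

python3 -m inch '[[-1,0,2.2,0,-0.025],[-1,0,2.2,0,-0.025]]' >/dev/null
python3 -c "
from h import *
sw()"
```

```text
swing pos 1.558 psi 1.559 r 0.0842 z 0.1236 | Ftan -2.3 Frad 2.9 Fz -2.2 Mz 0.03
```

```bash

python3 -m inch '[[-1,0,2.2,0,-0.025],[-1,0,2.2,0,-0.025]]' >/dev/null
python3 -c "
from h import *
sw()"
```

```text
swing pos 1.613 psi 1.613 r 0.0842 z 0.1235 | Ftan -2.3 Frad 2.4 Fz -2.3 Mz -0.01
```

```bash

python3 -m inch '[[-1,0,2.2,0,-0.025],[-1,0,2.2,0,-0.025]]' >/dev/null
python3 -c "
from h import *
sw()"
```

```text
swing pos 1.620 psi 1.666 r 0.0841 z 0.1232 | Ftan -8.1 Frad 2.0 Fz 3.6 Mz -0.51
```

```bash

python3 -m inch '[[-1,0,2.2,0,-0.025]]' >/dev/null
python3 -c "
from h import *
sw()"
```

```text
swing pos 1.620 psi 1.692 r 0.0840 z 0.1232 | Ftan -8.5 Frad 4.2 Fz 4.0 Mz -0.57
```

The stop is at about 1.62 rad: position has stalled and Ftan rose to −8.5 N, about 1.3 N m in all, well under the limit. I'll undo the extra twist, then lower gently.

```bash

python3 -m inch '[[-1,0,0,0,0.06],[-1,0,0,0,0.01]]' >/dev/null
python3 -c "
from h import *
sw()"
python3 -m inch '[[-1,0,0,2.5,0],[-1,0,0,2.5,0],[-1,0,0,2,0]]' >/dev/null
python3 -c "
from h import *
sw()"
```

```text
swing pos 1.616 psi 1.622 r 0.0839 z 0.1233 | Ftan -1.3 Frad 3.3 Fz -1.8 Mz 0.16
swing pos 1.616 psi 1.624 r 0.0839 z 0.1160 | Ftan -1.3 Frad 2.7 Fz -0.5 Mz 0.10
```

```bash

python3 -m inch '[[-1,0,0,1.5,0],[-1,0,0,1.2,0],[-1,0,0,1,0]]' >/dev/null
python3 -c "
from h import *
sw()"
python3 -m inch '[[-1,0,0,0.8,0],[-1,0,0,0.5,0]]' >/dev/null
python3 -c "
from h import *
sw()"
```

```text
swing pos 1.616 psi 1.625 r 0.0839 z 0.1120 | Ftan -1.3 Frad 2.4 Fz -0.9 Mz 0.15
swing pos 1.616 psi 1.625 r 0.0839 z 0.1110 | Ftan -3.5 Frad 3.9 Fz 3.7 Mz 0.07
```

```bash

python3 -m inch '[[-1,0,0,0.5,0],[-1,0,0,0,0]]' >/dev/null
python3 - <<'E'
from h import *
sw()
P=pts(ctrl.get_image("wrist"))
for v in(150,180,210): print(v,P[v,290].round(4))
E
```

```text
swing pos 1.616 psi 1.625 r 0.0839 z 0.1111 | Ftan -2.8 Frad 3.7 Fz -0.5 Mz 0.13
150 [ 0.5446 -0.1667  0.0993]
180 [ 0.5313 -0.1783  0.0993]
210 [ 0.5179 -0.1899  0.1023]
```

The cap top is at 0.102, so it is fully down. I'll release and retreat.

```bash

python3 -m inch '[[-0.5,0,0,0,0],[-0.3,0,0,0,0],[0,0,0,0,0],[0,0,0,0,0],[0,0,0,0,0]]'
python3 -m inch '[[0,0,0,-15,0],[0,0,0,-25,0],[0,0,0,-40,0],[0,0,0,-40,0],[0,0,0,0,0]]' 
python3 -c "
from h import *
sw()"
```

```text
time: 14.98
position: [0.4984, -0.204, 0.112]
tool_rot: [-2.933, -1.091, 0.055]
ft_force: [-0.7, 0.0, -0.1]
grip_width: 0.486
time: 15.6
position: [0.5035, -0.2045, 0.2397]
tool_rot: [-2.935, -1.09, 0.051]
ft_force: [0.8, -0.4, -0.5]
grip_width: 0.499
swing pos 1.685 psi 1.624 r 0.0775 z 0.2397 | Ftan 0.9 Frad -0.3 Fz -0.5 Mz -0.07
```

```bash
python3 - <<'E'
from h import *
w=ctrl.get_image("wrist");s=ctrl.get_image("scene")
cv2.imwrite("pics/end.png",np.vstack([w["color"],s["color"]])[...,::-1][::1] if 0 else cv2.resize(np.hstack([w["color"],s["color"]])[...,::-1],(800,300)))
P=pts(w);c=w["color"].astype(int);z=P[...,2]
X=np.hypot(P[...,0]-.559,P[...,1]+.1505)
d=(c.max(2)<60)&(z>.13)&(z<.15)&(X<.13)
q=P[d];r=cv2.minAreaRect((q[:,:2]*1000).astype(np.float32));print(d.sum(),r,np.percentile(q[:,2],[50,90]))
a=np.array(r[0])/1000-PIN;print("swing",np.arctan2(a[1],a[0])%(2*np.pi)-2.228,np.hypot(*a))
cap=(abs(z-.104)<.012)&(c.max(2)<110)&(X<.12)&(X>.09);print("cap z",np.percentile(z[cap],[10,50,90]))
E
```

```text
749 ((495.4610595703125, -205.5552215576172), (48.88658142089844, 13.36259937286377), 40.512718200683594) [0.14036663 0.1413778 ]
swing 1.6275767474505032 0.0840730299899183
cap z [0.10175151 0.10266108 0.10352797]
```

View pics/end.png

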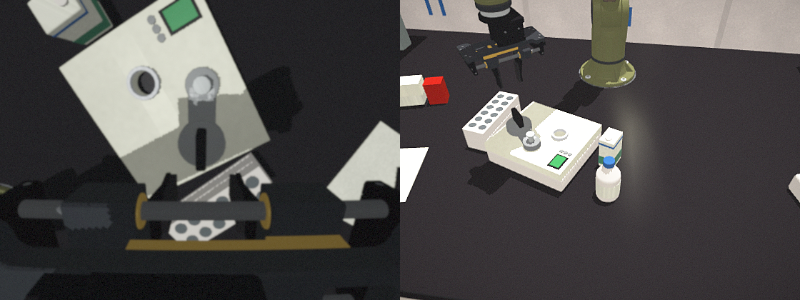

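The port is open at (145,83) in the left half of the picture. The cover is down at 1.63 rad against the stop, the gripper is clear, and the bottle, carton and rack are in place.

```bash
python3 -c "
from bench import ctrl
print(ctrl.close_job())"
```

```text
the job is handed in; nothing more can be done
None
```

The photometer's sample port is open and the job is handed in, finished at about 16 s of the 58 s allowed.

- **Lift:** I gripped the handle and raised the cover about 13 mm, against the 9 mm needed to clear the collar.
- **Swing:** I swung it counterclockwise in small steps until it stalled at its stop, at about 1.62 rad. The peak push there was about 8.5 N plus 0.6 N m of twist, roughly 1.3 N m about the pin against the 4 N m limit.
- **Lower and release:** I took the extra twist out, lowered the cover slowly until it touched the deck, let go and moved the gripper straight up.

**Last checks:** the handle measured at 1.63 rad and 84 mm from the pin, and the cap's top at 0.102 m, which is fully down. The port collar was in view and the gripper was clear. By eye, the bottle, carton and rack had not moved; I did not measure them again.

**What disagreed:** the vertical force while holding the cover read about 1–2.5 N, below the 3–5 N expected. The wrist camera's depth reading confirmed it really was raised. A sideways push of 2–4 N along the cover's arm also built up during the swing, which fits a calibration error of a millimetre or so.

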